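Hold a colour plate over a sherd for comparison

ROBOT

A 6-joint arm with a two-finger parallel gripper is mounted at the origin on a cart in front of the work surface, level with it; the furniture and walls round the work are solid. World frame = base frame: x ahead of the robot, y to its left, z up, the work surface at z = 0. Lengths are in m, angles in rad, forces in N, time in s.
With the tool pointing down it reaches from about 0.3 to 0.775 m from the base axis. Payload 14.6 kg.
Tool frame: the origin (TCP) lies at the very end of the fingers, on their centre line; the grasp point (between the pads) lies 19 mm behind it; z points along the fingers, y is the line along which they close (so a half turn about z gives the same grasp; the last joint's range is limited). The gripper opens to 94 mm and grips with 3 to 60 N. Pads are 16 mm wide; open, the fingers measure 119 mm over their backs; the gripper's body (75 mm by 177 mm) begins 78 mm behind the grasp point.
Start: joints at [1.092, 0.3, 1.521, -0, 1.321, -0.067], TCP at [0.22, 0.504, 0.205] pointing down, gripper open.
Joint ranges: [-3.03, 3.03], [-0.79, 2.21], [0.23, 2.52], [-1.04, 4.18], [0, 3.07], [-2.55, 2.55]. Speed limits (rad/s): [2.22, 2.22, 2.57, 3.14, 3.14, 3.14].

INTERFACE

Orientations are given as [roll, pitch, yaw] about the fixed x, y, z axes, in that order (R = Rz(yaw) Ry(pitch) Rx(roll)).
In Python, from station import ctrl, cams gives the robot as it stands. The module is installed in compiled form; this text tells all that it offers.
- The arm moves only by the tool arm_command, never from a script. Its argument "plan" is a list that holds one entry, the list of rows, each a list of 7 numbers: the shift along the tool's x, y, z in shares of 600 mm (1.0 is 600 mm), then the turn, a rotation vector about the tool's x, y, z in a scale on which 1.0 is pi/2 rad, then the closure, from -1 (fully open) to 1 (shut). A call has 1 to 12 rows; each row is the pose to reach, as a shift and turn from the pose commanded when the call began, along the tool's axes at that moment; what a row does not reach only later rows make up. A row lasts 1/10 s, in which the tool goes at most 50 mm and 8.59 degrees, less where a joint would pass 70% of its speed; a pose out of reach is approached as far as the arm can. Shift and turn numbers lie between -1 and 1, and a call with a number outside is refused. A call with a gripper value outside its range is refused whole. The fingers move at their own pace and stop on an object; "squeeze" is the grip in N (left out, the last holds). Time passes only in rows, so rows that repeat a pose let the fingers close. It gives the time, the measured TCP pose, the force, the opening and the grip force at its end, in the units of the state.
- ctrl.get_obs(): the state, without advancing time (a new reading comes with each control period).
- cams.camera(name): name is "side" or "top" or "wrist"; returns (picture, depth): 480x640x3 uint8, blue, green, red; 480x640 float32, m along the optical axis (not along the pixel's ray), 0 where there is no reading.
- cams.camera_info(name): a dict with "fx", "fy", "cx", "cy" (pixels), "dist_coeffs" ([k1, k2, p1, p2, k3] as OpenCV has them; the pictures are not rectified), "world_to_cam" (4x4, takes a point from world to camera coordinates). Camera axes: x right, y down, z forward; pixel columns grow to the right and rows downward; lengths in m; the calibration is good to about 2 mm. A picture is of the moment at which its call begins: read the wrist's pose just before it. camera_info takes no time and is no camera call; for the wrist camera it gives the pose at the moment of the call.
- ctrl.hand_in(): hands the job in; it is judged then, once.
The state is a dict: "time_s": time; "qpos": joint angles; "joint_vel": joint speeds; "tau": joint torques, N m; "ee_pos": TCP position; "eef_rot": TCP orientation; "force": force on the tool from outside, world axes, zero at the start; "moment": the same for the moment, N m; "grip_width": finger opening in m; "grip_force": force on a finger pad.
Only numpy, scipy, OpenCV 4.12 (cv2) and the standard library are available. Lean on these libraries where they do the work, as an engineer would, in place of code of your own. Each camera call takes 0.05 s, during which the arm holds its last target. There are 200 camera calls.

TASK

Draw the brick-red glazed colour plate upward out of the slotted wooden rack by its top edge, keeping it upright, and carry it over to the pottery sherd on the cork mat for a colour comparison. Hold it still there, upright and with its lower edge level, centred about 10 cm above the sherd, and finish while still holding it in the air. Leave the other two plates in their slots and do not disturb the sherd, the little bottle or the loupe.

Things in the scene. Friction and masses are not known exactly. Their poses are not given: they have to be found in the camera images.
- rack: Wooden rack fixed to the desk, either side of the mat, 108 x 170 x 50 mm; origin at the centre of its underside. Plates stand on its floor, 10 mm above the desk, in slots at y = -55, 0, 55 mm: grooves 10.5 mm wide, 93 mm long along x, in two end cheeks 50 mm high (open between x = -35 and 35 mm). Plate tops are 100 mm above the desk; a plate is free with its underside 50 mm above the desk.
- plate_red: The plate to take: brick-red glazed ceramic, 90 x 8 x 90 mm (wide x thick x high), 0.15 kg give or take a third; origin at the centre of its underside; x along its width, y across its 8 mm thickness (to grasp it from above the fingers close along y), z up along its height. In any of the three slots, parallel to the rack's x axis.
- plate_cream: Cream plate that stays in its slot, 90 x 8 x 90 mm (wide x thick x high), 0.15 kg give or take a third; origin at the centre of its underside; x along its width, y across its 8 mm thickness (to grasp it from above the fingers close along y), z up along its height.
- plate_grey: Dark grey plate that stays in its slot, 90 x 8 x 90 mm (wide x thick x high), 0.15 kg give or take a third; origin at the centre of its underside; x along its width, y across its 8 mm thickness (to grasp it from above the fingers close along y), z up along its height.
- mat: Cork coaster lying fixed on the desk, 94 x 98 x 5 mm; origin at the centre of its underside.
- sherd: Flat brown pottery sherd lying loose on the middle of the cork mat, 40 x 51 x 6 mm; origin at the centre of its underside (5 mm above the desk).
- bottle: Little varnish bottle with a white cap standing loose on the desk between rack and mat, 27 mm across, 71 mm high; origin at the centre of its underside.
- loupe: Small folding loupe lying loose on the desk between rack and mat, 26 x 42 x 15 mm; origin at the centre of its underside.
Not all that is in view belongs to the job. Of the things shaped like the bottle, the white one is meant.

How it is judged:
On the way:
1. the red plate is drawn up clear of its slot, upright and in the grip, above the rack (height (world z) of plate_red above 0.052 m and horizontal distance between plate_red and rack below 0.1 m and angle between plate_red's own z axis and vertical below 0.25 rad and contact force between plate_red and the fingers above 1 N), for 0.05 s.
At the end, for the whole second after the job is handed in: Red plate in the fingers (over 2 N), touching nothing else, underside 75 to 150 mm above the desk, centred within 30 mm over the sherd, upright within 0.1 rad, at rest (20 mm/s, 0.2 rad/s). Other plates moved under 15 mm, tilted under 0.15 rad; sherd, bottle, loupe moved under 20 mm (horizontal distance between plate_red and sherd below 0.03 m and height (world z) of plate_red between 0.075 and 0.15 m and angle between plate_red's own z axis and vertical below 0.1 rad and linear speed of plate_red below 0.02 m/s and angular speed of plate_red below 0.2 rad/s and contact force between plate_red and the fingers above 2 N and contact force between plate_red and rack below 0.1 N and contact force between plate_red and mat below 0.1 N and contact force between plate_red and sherd below 0.1 N and contact force between plate_red and bottle below 0.1 N and contact force between plate_red and loupe below 0.1 N and contact force between plate_red and plate_cream below 0.1 N and contact force between plate_red and plate_grey below 0.1 N and distance of each of plate_cream, plate_grey from where it was at the start of the episode below 0.015 m and angle between each of plate_cream, plate_grey's own z axis and vertical below 0.15 rad and distance of each of sherd, bottle, loupe from where it was at the start of the episode below 0.02 m); the arm keeps its last pose, push and grip.
It fails at once if another plate is lifted, shifted by 15 mm or tipped (distance of any of plate_cream, plate_grey from where it was at the start of the episode above 0.015 m or angle between any of plate_cream, plate_grey's own z axis and vertical above 0.15 rad).
It fails at once if the sherd, the bottle or the loupe is shifted by 20 mm (distance of any of sherd, bottle, loupe from where it was at the start of the episode above 0.02 m).
It fails at once if the red plate is tipped more than 0.35 rad from upright (angle between plate_red's own z axis and vertical above 0.35 rad).
It also fails if it takes over 45 s, if anything falls off the work surface, if the arm or the gripper's body presses on something with over 40 N, if the wrist force passes 120 N, or if a joint passes its speed limit or range.

## Working session

There is one attempt and no reset: what is moved stays moved. The work goes in short steps, Python scripts to look and compute and a tool call to move; the robot and the scene stay as the last step left them, time stands still between calls to the robot, and variables do not carry over. Pictures are saved under pics/ and viewed, at most 10 in all, crops included, and the job is handed in when it is done.

Besides the shell and the picture viewer there is one more tool, called after "Emit:" as name(argument=value, ...) on one line, values as JSON. arm_command: Moves the arm, as the interface text tells. Its arguments: {"type":"object","properties":{"plan":{"type":"array"},"squeeze":{"type":"number"}},"required":["plan"]}

```bash
mkdir -p pics; cat > h.py <<'E'
import numpy as np, cv2
from station import ctrl, cams
def K(i): return np.array([[i['fx'],0,i['cx']],[0,i['fy'],i['cy']],[0,0,1.]]),np.array(i['dist_coeffs'],float)
def cast(i,uv,z):
    k,d=K(i); p=cv2.undistortPoints(np.array(uv,float).reshape(-1,1,2),k,d).reshape(-1,2)
    T=np.linalg.inv(np.array(i['world_to_cam'])); r=np.c_[p,np.ones(len(p))]@T[:3,:3].T; o=T[:3,3]
    return o+r*((z-o[2])/r[:,2])[:,None]
def cloud(i,depth):
    v,u=np.mgrid[0:480,0:640]; k,d=K(i)
    p=cv2.undistortPoints(np.stack([u,v],-1).reshape(-1,1,2).astype(float),k,d).reshape(-1,2)
    T=np.linalg.inv(np.array(i['world_to_cam'])); c=np.c_[p,np.ones(len(p))]*depth.reshape(-1,1)
    return (c@T[:3,:3].T+T[:3,3]).reshape(480,640,3)
E
python3 - <<'E'
from h import *
for n in ('top','side'):
    i=cams.camera_info(n); p,d=cams.camera(n); cv2.imwrite(f'pics/{n}0.png',p); np.savez(f'{n}0.npz',p=p,d=d)
    T=np.linalg.inv(np.array(i['world_to_cam'])); print(n,T.round(3).tolist(),i['fx'],(d>0).mean())
print(ctrl.get_obs())
E
```

```text
top [[-0.007, -0.997, 0.078, 0.427], [-1.0, 0.007, 0.001, -0.046], [-0.001, -0.078, -0.997, 1.044], [0.0, 0.0, 0.0, 1.0]] 600.2829361343857 0.9961979166666667
side [[-0.999, 0.001, -0.041, 0.538], [0.035, 0.534, -0.845, 0.704], [0.021, -0.845, -0.534, 0.495], [0.0, 0.0, 0.0, 1.0]] 435.89531470662246 0.9957161458333333
{'time_s': 0.1, 'qpos': array([ 1.09241088e+00,  3.00432421e-01,  1.52150050e+00, -2.50227491e-05,
        1.32068558e+00, -6.65503959e-02]), 'joint_vel': array([ 0.00066677, -0.00104369, -0.00156141, -0.00041623, -0.00257468,
       -0.00060678]), 'tau': array([ 6.65249881e-04, -5.32644331e+01, -3.53281903e+01,  7.09518045e-02,
        2.34580290e-02, -9.16259683e-05]), 'ee_pos': array([0.22004021, 0.50382005, 0.20494163]), 'eef_rot': array([-3.14056747e+00, -4.40358595e-05,  2.72976378e+00]), 'force': array([-0.03769179,  0.46790337, -1.1998508 ]), 'moment': array([ 0.01662422,  0.03078493, -0.03728099]), 'grip_force': 0.0, 'grip_width': 0.09353282017325357}
```

View pics/top0.png

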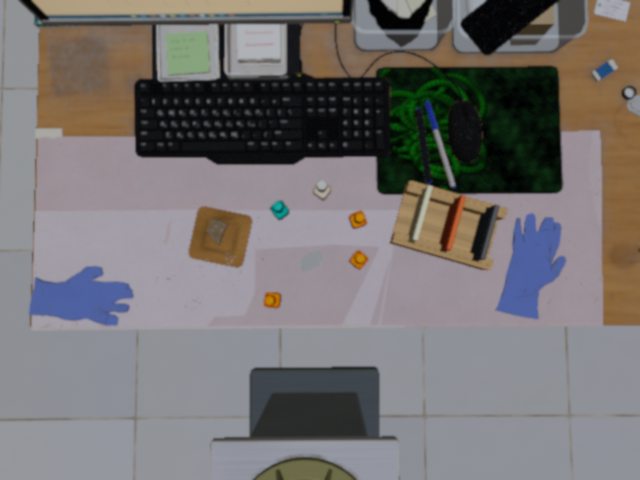

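View pics/side0.png

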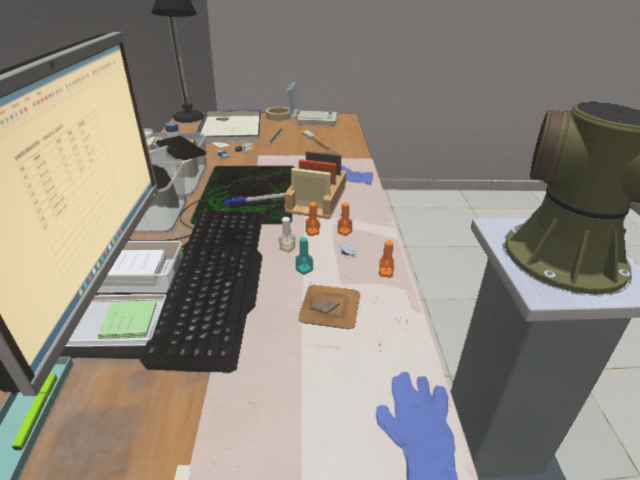

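The top view shows the rack at about (449,224) with the red plate in its middle slot (455,222), cream at (423,213) and grey at (487,232). The mat is at (220,236) with the sherd at (216,231), the white bottle is at (322,188), and the loupe is at (311,260). The side view agrees: the mat is at (330,306), and the plates stand in the rack at (315,190).

```bash
python3 - <<'E'
from h import *
def rect(P): 
    (c,s,a)=cv2.minAreaRect((P[:,:2]*1000).astype(np.float32)); return np.round(c,1),np.round(s,1),round(a,1)
for n in ('top','side'):
    f=np.load(n+'0.npz'); p,d=f['p'],f['d']; i=cams.camera_info(n); C=cloud(i,d)
    hsv=cv2.cvtColor(p,cv2.COLOR_BGR2HSV); H,S,V=cv2.split(hsv)
    if n=='top': roi=np.zeros((480,640),bool); roi[170:275,385:510]=1
    else: roi=np.zeros((480,640),bool); roi[148:220,282:352]=1
    z=C[...,2]
    red=roi&((H<12)|(H>172))&(S>120); top=red&(z>.09)&(z<.11)
    print(n,'red',red.sum(),np.percentile(z[red],[2,50,98]).round(4),'top',top.sum(),rect(C[top]))
    if n=='top':
        cnt,_=cv2.findContours(red.astype(np.uint8),0,2); c=max(cnt,key=cv2.contourArea)
        print('redpix',cv2.boxPoints(cv2.minAreaRect(c)).round(1).tolist())
    allt=roi&(z>.09)&(z<.11)
    k,l,st,_=cv2.connectedComponentsWithStats(allt.astype(np.uint8))
    for j in range(1,k):
        if st[j,4]>15: print(' top comp',st[j],p[l==j].mean(0).round(),rect(C[l==j]),z[l==j].mean().round(4))
    # mat & sherd
    if n=='top': r=(slice(200,272),slice(183,258))
    else: r=(slice(280,332),slice(292,366))
    w=np.zeros((480,640),bool); w[r]=1
    mat=(w&(S>110)&(H<25)).astype(np.uint8)
    k,l,st,_=cv2.connectedComponentsWithStats(mat); j=1+st[1:,4].argmax()
    c=max(cv2.findContours((l==j).astype(np.uint8),0,2)[0],key=cv2.contourArea)
    b=cv2.boxPoints(cv2.minAreaRect(c)); print('mat',rect(cast(i,c.reshape(-1,2),.005)))
    inner=cv2.drawContours(np.zeros((480,640),np.uint8),[cv2.convexHull(c)],-1,1,-1)
    inner=cv2.erode(inner,np.ones((9,9)))>0
    print(np.median(S[inner]))
    sh=(inner&(S<140)).astype(np.uint8); sh=cv2.morphologyEx(sh,cv2.MORPH_OPEN,np.ones((3,3)))
    k,l,st,ce=cv2.connectedComponentsWithStats(sh)
    for j in range(1,k):
        if st[j,4]>30: q=np.argwhere(l==j)[:,::-1]; print('sherd',st[j],rect(cast(i,q,.011)))
i=cams.camera_info('top')
print('bottle,loupe,teal,orange',cast(i,[[322,185]],.07).round(3),cast(i,[[311,260],[279,210]],.02).round(3).tolist())
E
```

```text
top red 654 [0.0262 0.0881 0.1032] top 308 (array([ 510. , -245.1]), array([ 8.5, 89. ]), 73.6)
redpix [[438.1000061035156, 248.89999389648438], [453.79998779296875, 192.39999389648438], [466.6000061035156, 196.0], [450.8999938964844, 252.5]]
 top comp [413 185  20  56 326] [148. 167. 168.] (array([ 525.7, -192.9]), array([ 8.9, 89.5]), 73.6) 0.099
 top comp [446 195  20  55 334] [ 49.  86. 164.] (array([ 510.1, -245.3]), array([ 9. , 89.4]), 73.8) 0.0989
 top comp [479 204  21  56 361] [73. 74. 76.] (array([ 494.8, -298. ]), array([10. , 90.4]), 72.0) 0.0985
mat (array([496.4, 144.4]), array([92.8, 89.9]), 77.9)
159.0
sherd [206 218  22  27 359] (array([506. , 151.1]), array([31.8, 39.4]), 63.9)
sherd [225 252  10   9  60] (array([461.8, 126.2]), array([15.5, 13.2]), 79.0)
side red 588 [0.0356 0.0834 0.1009] top 194 (array([ 510.5, -244.6]), array([11. , 88.1]), 73.0)
 top comp [306 152  35   8 175] [62. 65. 72.] (array([ 494.5, -296.6]), array([12.1, 86.5]), 74.4) 0.0963
 top comp [299 159  37  10 202] [ 50.  70. 142.] (array([ 510.5, -244.6]), array([11. , 88.1]), 73.0) 0.0966
 top comp [292 168  38  11 219] [121. 156. 169.] (array([ 525.6, -191.6]), array([13.4, 86.3]), 75.0) 0.0968
mat (array([496.5, 146.9]), array([95.7, 91.3]), 78.1)
123.0
sherd [ 305  290   50   34 1331] (array([496.5, 154.6]), array([74.6, 75. ]), 77.6)
bottle,loupe,teal,orange [[ 0.575 -0.034  0.07 ]] [[0.454, -0.014, 0.02], [0.54, 0.041, 0.02]]
```

```bash
cat >> h.py <<'E'
from scipy.spatial.transform import Rotation as Ro
def go(xyz,yaw=2.855):
    o=ctrl.get_obs(); R=Ro.from_euler('xyz',o['eef_rot']); G=Ro.from_euler('xyz',[np.pi,0,yaw])
    print('shift',(R.inv().apply(np.array(xyz)-o['ee_pos'])*1000).round(1),'turn',(R.inv()*G).as_rotvec().round(4),'t',round(o['time_s'],2),'w',o['grip_width'],'gf',o['grip_force'],'F',o['force'].round(1))
E
python3 -c "
from h import *
go([.510,-.245,.2])"
```

```text
shift [-565.5 -570.1    5.5] turn [-1.000e-03 -1.000e-04 -1.252e-01] t 0.1 w 0.09353282017325357 gf 0.0 F [-0.   0.5 -1.2]
```

Units first: shifts go in shares of 600 mm and turns go in shares of pi/2 rad. So -570 mm / 600 = -0.95, -565 mm / 600 = -0.9417, -0.125 rad / 1.5708 = -0.0796.

Emit:
arm_command(plan=[[[-0.9417, -0.95, 0, 0, 0, -0.0796, 0.36], [-0.9417, -0.95, 0, 0, 0, -0.0796, 0.36], [-0.9417, -0.95, 0, 0, 0, -0.0796, 0.36], [-0.9417, -0.95, 0, 0, 0, -0.0796, 0.36], [-0.9417, -0.95, 0, 0, 0, -0.0796, 0.36], [-0.9417, -0.95, 0, 0, 0, -0.0796, 0.36], [-0.9417, -0.95, 0, 0, 0, -0.0796, 0.36], [-0.9417, -0.95, 0, 0, 0, -0.0796, 0.36], [-0.9417, -0.95, 0, 0, 0, -0.0796, 0.36], [-0.9417, -0.95, 0, 0, 0, -0.0796, 0.36], [-0.9417, -0.95, 0, 0, 0, -0.0796, 0.36], [-0.9417, -0.95, 0, 0, 0, -0.0796, 0.36]]])

```text
time_s: 1.3
ee_pos: [0.4368, -0.0578, 0.2054]
eef_rot: [3.142, 0.0, 2.855]
force: [1.0, 0.8, -0.2]
grip_width: 0.0297
grip_force: 0.0
```

```bash
python3 -c "
from h import *
go([.510,-.245,.2]);o=ctrl.get_obs();print(o['ee_pos'],o['eef_rot'])"
```

```text
shift [-123.2 -158.9    5.4] turn [ 0.0001  0.0001 -0.0005] t 1.3 w 0.029671160531494812 gf 0.0 F [ 1.   0.8 -0.2]
[ 0.43683061 -0.05775965  0.20542795] [3.14153196e+00 7.98908321e-05 2.85451594e+00]
```

Converted, -159 mm / 600 = -0.265, -123 mm / 600 = -0.205.

Emit:
arm_command(plan=[[[-0.205, -0.265, 0.0083, 0, 0, 0, 0.36], [-0.205, -0.265, 0.0083, 0, 0, 0, 0.36], [-0.205, -0.265, 0.0083, 0, 0, 0, 0.36], [-0.205, -0.265, 0.0083, 0, 0, 0, 0.36], [-0.205, -0.265, 0.0083, 0, 0, 0, 0.36], [-0.205, -0.265, 0.0083, 0, 0, 0, 0.36], [-0.205, -0.265, 0.0083, 0, 0, 0, 0.36], [-0.205, -0.265, 0.0083, 0, 0, 0, 0.36]]])

```text
time_s: 2.1
ee_pos: [0.5096, -0.2417, 0.2009]
eef_rot: [-3.142, 0.0, 2.856]
force: [0.5, 0.1, 0.1]
grip_width: 0.0299
grip_force: 0.0
```

```bash
python3 -c "
from h import *
go([.510,-.245,.2]);go([.510,-.245,.065])
i=cams.camera_info('wrist');p,d=cams.camera('wrist');cv2.imwrite('pics/w1.png',p);C=cloud(i,d)
H,S,V=cv2.split(cv2.cvtColor(p,cv2.COLOR_BGR2HSV));z=C[...,2]
m=((H<8)|(H>172))&(S>120)&(z>.093)&(z<.107)&(abs(C[...,0]-.51)<.06)&(abs(C[...,1]+.245)<.06)
print(m.sum(),cv2.minAreaRect((C[m][:,:2]*1000).astype(np.float32)))"
```

```text
shift [-1.3 -3.   0.9] turn [-0.0001  0.0005  0.0011] t 2.1 w 0.029908745202851476 gf 0.0 F [0.5 0.1 0.1]
shift [ -1.2  -3.  135.9] turn [-0.0001  0.0005  0.0011] t 2.1 w 0.029908745202851476 gf 0.0 F [0.5 0.1 0.1]
34 ((507.60162353515625, -244.88629150390625), (6.505971431732178, 86.35176849365234), 73.63761138916016)
```

View pics/w1.png

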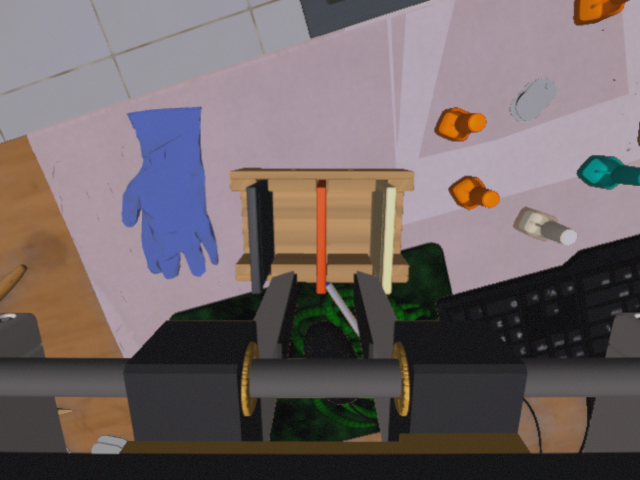

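The wrist view shows the red plate edge-on at column 321, aligned and midway between the fingers (columns 260–390), with clear gaps to the neighbouring plates.

Converted, 75 mm / 600 = 0.125, 40 mm / 600 = 0.0667.

Emit:
arm_command(plan=[[[0, 0, 0.0667, 0, 0, 0, 0.36], [0, 0, 0.125, 0, 0, 0, 0.36], [0, 0, 0.125, 0, 0, 0, 0.36], [0, 0, 0.125, 0, 0, 0, 0.36], [0, 0, 0.125, 0, 0, 0, 0.36]]])

```text
time_s: 2.65
ee_pos: [0.5105, -0.2431, 0.1278]
eef_rot: [-3.141, 0.003, 2.855]
force: [0.4, -0.2, -0.5]
grip_width: 0.0302
grip_force: 0.0
```

```bash
python3 -c "
from h import *
go([.510,-.245,.065])"
```

```text
shift [ 0.2 -2.  62.8] turn [-0.0007  0.0031  0.0002] t 2.65 w 0.030182690727727644 gf 0.0 F [ 0.4 -0.2 -0.5]
```

Converted, 62 mm / 600 = 0.1033, 40 mm / 600 = 0.0667.

Emit:
arm_command(plan=[[[0, -0.0033, 0.0333, 0, 0, 0, 0.36], [0, -0.0033, 0.0667, 0, 0, 0, 0.36], [0, -0.0033, 0.1033, 0, 0, 0, 0.36], [0, -0.0033, 0.1033, 0, 0, 0, 0.36], [0, -0.0033, 0.1033, 0, 0, 0, 0.36], [0, -0.0033, 0.1033, 0, 0, 0, 0.36]]])

```text
time_s: 3.25
ee_pos: [0.5099, -0.2452, 0.0654]
eef_rot: [-3.141, 0.003, 2.855]
force: [-1.0, -0.2, 0.3]
grip_width: 0.0297
grip_force: 0.0
```

Emit:
arm_command(plan=[[[0, 0, 0, 0, 0, 0, 0.6], [0, 0, 0, 0, 0, 0, 0.7], [0, 0, 0, 0, 0, 0, 0.75], [0, 0, 0, 0, 0, 0, 0.8], [0, 0, 0, 0, 0, 0, 0.9], [0, 0, 0, 0, 0, 0, 1], [0, 0, 0, 0, 0, 0, 1], [0, 0, 0, 0, 0, 0, 1], [0, 0, 0, 0, 0, 0, 1]]], squeeze=25)

```text
time_s: 4.15
ee_pos: [0.5091, -0.2448, 0.0636]
eef_rot: [-3.142, 0.0, 2.855]
force: [-0.2, 0.5, 3.2]
grip_width: 0.0082
grip_force: 25.0
```

```bash
python3 -c "
from h import *
go([.510,-.245,.065])"
```

```text
shift [-0.9  0.  -1.4] turn [-0.      0.0001 -0.0002] t 4.15 w 0.008231217379425079 gf 25.000323057174683 F [-0.2  0.5  3.2]
```

Gripped with small forces. Now lifting slowly by 130 mm.

Converted, -130 mm / 600 = -0.2167, -122 mm / 600 = -0.2033.

Emit:
arm_command(plan=[[[0, 0, -0.0083, 0, 0, 0, 1], [0, 0, -0.0167, 0, 0, 0, 1], [0, 0, -0.03, 0, 0, 0, 1], [0, 0, -0.0467, 0, 0, 0, 1], [0, 0, -0.0667, 0, 0, 0, 1], [0, 0, -0.0867, 0, 0, 0, 1], [0, 0, -0.1083, 0, 0, 0, 1], [0, 0, -0.1333, 0, 0, 0, 1], [0, 0, -0.1583, 0, 0, 0, 1], [0, 0, -0.1833, 0, 0, 0, 1], [0, 0, -0.2033, 0, 0, 0, 1], [0, 0, -0.2167, 0, 0, 0, 1]]])

```text
time_s: 5.35
ee_pos: [0.5092, -0.2449, 0.1949]
eef_rot: [-3.141, 0.001, 2.855]
force: [0.9, -0.1, -0.7]
grip_width: 0.0079
grip_force: 25.0
```

```bash
python3 -c "
from h import *
go([.504,.149,.195])
p,d=cams.camera('side');cv2.imwrite('pics/s1.png',cv2.resize(p[90:330,220:480],None,fx=2.3,fy=2.3))"
```

```text
shift [116.4 376.3  -0.4] turn [-0.0003  0.0011 -0.0002] t 5.35 w 0.007891736615702976 gf 24.999743700027466 F [ 0.9 -0.1 -0.7]
```

View pics/s1.png

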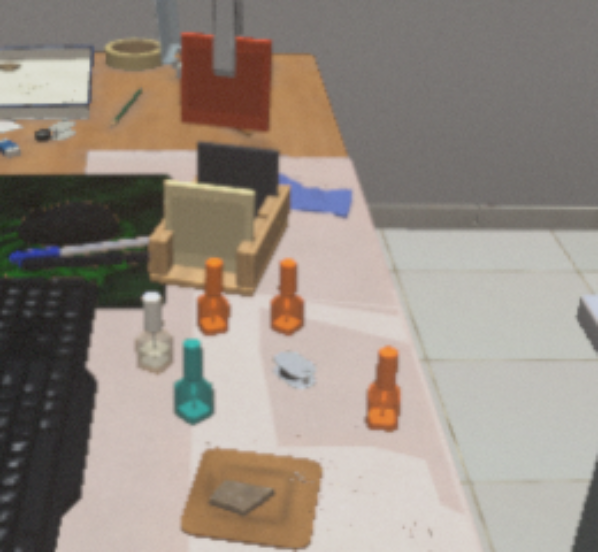

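The red plate is upright and clear of the rack, seen at (225,82) in the crop. The other plates are still in their slots, and the sherd is at (242,497), on the middle of the mat.

Emit:
arm_command(plan=[[[0.005, 0.0167, 0, 0, 0, 0, 1], [0.015, 0.05, 0, 0, 0, 0, 1], [0.03, 0.1, 0, 0, 0, 0, 1], [0.0483, 0.1583, 0, 0, 0, 0, 1], [0.0667, 0.2167, 0, 0, 0, 0, 1], [0.085, 0.275, 0, 0, 0, 0, 1], [0.1033, 0.3333, 0, 0, 0, 0, 1], [0.1217, 0.3917, 0, 0, 0, 0, 1], [0.14, 0.45, 0, 0, 0, 0, 1], [0.1567, 0.5033, 0, 0, 0, 0, 1], [0.17, 0.5467, 0, 0, 0, 0, 1], [0.18, 0.58, 0, 0, 0, 0, 1]]])

```text
time_s: 6.6
ee_pos: [0.503, 0.1217, 0.1927]
eef_rot: [-3.141, -0.001, 2.856]
force: [0.6, -1.0, -1.3]
grip_width: 0.008
grip_force: 25.0
```

```bash
python3 -c "
from h import *
print(cast(cams.camera_info('side'),[[325.2,306]],.011))
go([.504,.149,.165])"
```

```text
[[0.5047381  0.15581031 0.011     ]]
shift [ 6.7 26.5 27.6] turn [-0.0004 -0.0013  0.0011] t 6.6 w 0.00799834552398052 gf 24.999414682388306 F [ 0.6 -1.  -1.3]
```

Sherd is at about (0.505, 0.152), so I'm finishing the approach gently.

Converted, 28 mm / 600 = 0.0467, 26 mm / 600 = 0.0433.

Emit:
arm_command(plan=[[[0.005, 0.02, 0.0083, 0, 0, 0, 1], [0.0083, 0.0333, 0.0183, 0, 0, 0, 1], [0.01, 0.0433, 0.0283, 0, 0, 0, 1], [0.01, 0.0467, 0.0367, 0, 0, 0, 1], [0.01, 0.0467, 0.0417, 0, 0, 0, 1], [0.01, 0.0467, 0.0433, 0, 0, 0, 1], [0.01, 0.0467, 0.0433, 0, 0, 0, 1], [0.01, 0.0467, 0.0433, 0, 0, 0, 1], [0.01, 0.0467, 0.0433, 0, 0, 0, 1], [0.01, 0.0467, 0.0433, 0, 0, 0, 1], [0.01, 0.0467, 0.0433, 0, 0, 0, 1], [0.01, 0.0467, 0.0433, 0, 0, 0, 1]]])

```text
time_s: 7.8
ee_pos: [0.5061, 0.1481, 0.1675]
eef_rot: [3.142, 0.0, 2.855]
force: [-0.3, 0.1, -0.4]
grip_width: 0.0079
grip_force: 25.0
```

```bash
python3 -c "
from h import *
go([.505,.152,.165]); print(abs(ctrl.get_obs()['joint_vel']).max())
i=cams.camera_info('side');p,d=cams.camera('side');C=cloud(i,d)
H,S,V=cv2.split(cv2.cvtColor(p,cv2.COLOR_BGR2HSV))
m=((H<8)|(H>172))&(S>120)&(np.linalg.norm(C[...,:2]-[.505,.152],axis=2)<.07)&(C[...,2]>.08)
P=C[m];print(m.sum(),P.mean(0).round(4),np.percentile(P,[1,99],axis=0).round(4),np.linalg.svd(P-P.mean(0),full_matrices=False)[2][2].round(3))
cv2.imwrite('pics/s2.png',cv2.resize(p[90:350,220:480],None,fx=2.2,fy=2.2))"
```

```text
shift [2.2 3.4 2.5] turn [ 0.      0.     -0.0002] t 7.8 w 0.007941159290807177 gf 24.99968022108078 F [-0.3  0.1 -0.4]
0.0021245704575597727
2559 [0.5072 0.1515 0.1603] [[0.4669 0.1382 0.1179]
 [0.5486 0.1638 0.2047]] [0.283 0.959 0.004]
```

View pics/s2.png

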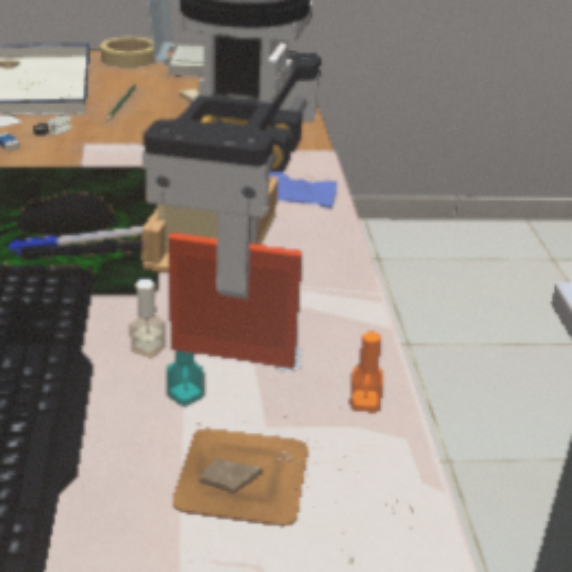

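The plate is upright and held still, with its normal 0.004 rad off horizontal. Its underside is about 0.114 m up, centred over the sherd to within about 5 mm, and nothing else has moved.

```bash
python3 -c "
from station import ctrl
print(ctrl.hand_in())"
```

```text
the job is handed in; nothing more can be done
None
```

I handed the job in at about 8 s of the 45 s, with the red plate held still and upright over the sherd, its underside about 11 cm above the desk. In the last camera check nothing else looked disturbed, though the grey plate was hidden behind the gripper; hand-in returned no verdict.

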